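Hook the sprung test probe onto the vial warmer's contact post

ROBOT

A 6-joint arm with a two-finger parallel gripper is mounted at the origin on the work surface; the furniture and walls round the work are solid. World frame = base frame: x ahead of the robot, y to its left, z up, the work surface at z = 0. Lengths are in m, angles in rad, forces in N, time in s.
With the tool pointing down it reaches from about 0.325 to 0.9 m from the base axis. Payload 6.1 kg.
Tool frame: the origin (TCP) lies midway between the tips of the shut fingers; the grasp point (between the pads) lies 19 mm behind it; z points along the fingers, y is the direction in which the jaws open and shut (so a half turn about z gives the same grasp; the last joint's range is limited). The gripper opens to 87 mm and grips with 3 to 60 N. Pads are 19 mm wide; open, the fingers measure 117 mm over their backs; the gripper's body (75 mm by 190 mm) begins 51 mm behind the grasp point.
Start: joints at [1.047, 0.22, 1.526, -0, 1.395, -0.126], TCP at [0.242, 0.576, 0.223] pointing down, gripper open.
Joint ranges: [-2.98, 2.98], [-0.91, 2.08], [0.09, 2.57], [-1.24, 4.39], [0.2, 2.65], [-2.68, 2.68]. Speed limits (rad/s): [2.57, 2.57, 3.01, 3.14, 3.14, 3.14].

INTERFACE

Orientations are given as a unit quaternion [w, x, y, z].
In Python, from bench import robot gives the robot as it stands. The module is installed in compiled form; this text tells all that it offers.
- The arm moves only by the tool arm_command, never from a script. Its argument "targets" is a list of rows, each a list of 4 numbers: the shift along the tool's x, y, z in m, then the turn about the tool's z in rad. A call has 1 to 8 rows; each row is the pose to reach, as a shift and turn from the pose commanded when the call began, along the tool's axes at that moment; what a row does not reach only later rows make up. A row lasts 1/8 s, in which the tool goes at most 62.5 mm and 10.7 degrees, less where a joint would pass 70% of its speed; a pose out of reach is approached as far as the arm can. A call with a gripper value outside its range is refused whole. "jaw" is the opening, from 0 (shut) to 1 (fully open), set as the call begins (left out, the last holds). The fingers move at their own pace and stop on an object; "force" is the grip in N (left out, the last holds). Time passes only in rows, so rows that repeat a pose let the fingers close. It gives the time, the measured TCP pose, the force and the opening at its end, in the units of the state.
- robot.get_obs(): the state, without advancing time (a new reading comes with each control period).
- robot.read_camera(name): name is "side" or "top" or "wrist"; returns (picture, depth): 384x512x3 uint8, blue, green, red; 384x512 float32, m along the optical axis (not along the pixel's ray), 0 where there is no reading.
- robot.camera_info(name): a dict with "camera_matrix" (3x3 intrinsics, pixels), "pose" (4x4, takes a point from camera to world coordinates). Camera axes: x right, y down, z forward; pixel columns grow to the right and rows downward; lengths in m; the calibration is good to about 2 mm. A picture is of the moment at which its call begins: read the wrist's pose just before it. camera_info takes no time and is no camera call; for the wrist camera it gives the pose at the moment of the call.
- robot.finish_job(): hands the job in, once; it reports no verdict.
The state is a dict: "time_s": time; "qpos": joint angles; "joint_velocities": joint speeds; "joint_efforts": joint torques, N m; "eef_pos": TCP position; "eef_rot": TCP orientation; "force": force on the tool from outside, world axes, zero at the start; "moment": the same for the moment, N m; "gripper_width": finger opening in m.
Only numpy, scipy, OpenCV 4.12 (cv2) and the standard library are available. Lean on these libraries where they do the work, as an engineer would, in place of code of your own. Each camera call takes 0.05 s, during which the arm holds its last target.

TASK

Connect the test probe to the vial warmer: press the red sprung knob fully down so that the hook comes out, slide the probe along its rods towards the warmer until you feel the hook's toe meet the brass post under its head, without bending the post, then let the knob go so that the spring pulls the hook up and it stays caught under the head. Do not disturb the things standing around.

Things in the scene. Friction and masses are not known exactly. Their poses are not given: they have to be found in the camera images.
- stand: fixed test stand: grey base plate 124 (x) x 280 (y) x 12 mm, reaching from y = -118 to +162 mm of its origin, which lies on the table. Two rods along y, 70 mm up, between pillars at y = -104 and +34 mm (84 mm high) carry a black carriage 66 x 36 mm. A grey dome-shaped vial warmer stands on it at y = +100 mm, top 68 mm up. The probe slides along stand +y, towards the warmer.
- knob (a point): centre of the red sprung knob: upright, round, 23 mm thick, 26 mm high (13 mm above and below this point); a red flange 38 mm wide, 4 mm thick sits right under it (flange top 13 mm below this point), on which fingertips can push it down. At rest 131 mm above the table, over the probe's axis (stand x = 0, y = -70 mm + carriage reading). Moves with carriage and plunger; clear all round.
- hook_tip (a point): front face of the hook's toe, 13 mm ahead (stand +y) of the probe's axis, 87 mm below the knob's centre. The toe is a bar 10 mm wide, 4 mm high, pointing to stand +y. At rest its underside is 42 mm above the table, just over the post's head; with the knob fully down its top is 30 mm up, below the head. Less than fully down it strikes the side of the head.
- carriage (a joint): position of the probe's carriage along the rods (m), 0 at the end away from the warmer, 0.070 at the other; grows in stand +y. It drags with about 1.5 N and stays where it is left. The pressed-out hook meets the post's stem somewhere between 0.031 and 0.063, different each time and not measured: it has to be felt.
- plunger (a joint): how far the plunger is pressed down (m): 0 at rest, 0.016 fully down against a firm stop. Its spring pushes up with 3 N at rest and about 8 N fully down. Released with the hook caught under the post's head it stays at about 0.0095; with nothing caught it returns to 0.
- post (a joint): sideways bend (m) along stand y of the brass post: 0 untouched; stiff, about 3.5 N per mm; over 0.002 (7 N) spoils it. The post stands on a white block at stand x = 0, its axis between y = -23 and +8 mm: stem 5 mm thick, round head 10 mm wide, 4 mm thick, its underside 36.5 mm above the table. The head overhangs the stem by only 2.5 mm, so the toe must touch the stem.
- beaker: bystander: clear beaker 47 mm wide, 55 mm high; origin at the centre of its underside
- atomiser: bystander: slim clear vial with gold cap, 18 mm wide, 80 mm high; origin at the centre of its underside
- funnel: bystander: pale funnel standing on its wide rim, 57 mm wide, 56 mm high; origin at the centre of its underside
- spray_bottle: bystander: clear trigger spray bottle, 194 mm high, up to 86 mm wide; origin at its underside

How it is judged:
On the way:
1. the plunger is pressed fully down (value of joint plunger above 0.014 m), for 0.2 s.
At the end, for the whole second after the job is handed in: the knob is released and at rest with the hook caught under the head of the post: the plunger stays held down between 7 and 12 mm by the post alone, and carriage and plunger are still (under 3 mm/s) (value of joint plunger between 0.007 and 0.012 m and velocity of joint plunger between -0.003 and 0.003 m/s and velocity of joint carriage between -0.003 and 0.003 m/s); the robot touches nothing.
It fails at once if the contact post is bent by more than 2 mm (value of joint post above 0.002 m or value of joint post below -0.002 m).
It fails at once if a bystander (beaker, vial, funnel or spray bottle) is pushed more than 20 mm (distance of any of beaker, atomiser, funnel, spray_bottle from where it was at the start of the episode above 0.02 m).
It also fails if it takes over 42 s, if anything falls off the work surface, if the arm or the gripper's body presses on something with over 40 N, if the wrist force passes 120 N, or if a joint passes its speed limit or range.

## Working session

There is one attempt and no reset: what is moved stays moved. The work goes in short steps, Python scripts to look and compute and a tool call to move; the robot and the scene stay as the last step left them, time stands still between calls to the robot, and variables do not carry over. Pictures are saved under pics/ and viewed, and the job is handed in when it is done.

Besides the shell and the picture viewer there is one more tool, called as name(argument=value, ...), one argument or row to a line, values as JSON. arm_command: Moves the arm, as the interface text tells. Its arguments: {"type":"object","properties":{"targets":{"type":"array","items":{"type":"array","items":{"type":"number"}}},"jaw":{"type":"number"},"force":{"type":"number"}},"required":["targets"]}

```bash
mkdir -p pics; cat > h.py <<'E'
from bench import robot
import numpy as np, cv2
def snap(n,tag):
    info=robot.camera_info(n); im,d=robot.read_camera(n)
    cv2.imwrite(f'pics/{tag}.png',im); np.savez(f'pics/{tag}.npz',im=im,d=d,K=info['camera_matrix'],T=info['pose']); return im,d,np.array(info['camera_matrix']),np.array(info['pose'])
def pts(d,K,T):
    v,u=np.indices(d.shape); P=np.stack([(u-K[0,2])/K[0,0]*d,(v-K[1,2])/K[1,1]*d,d],-1)
    return P@T[:3,:3].T+T[:3,3]
E
python3 - <<'E'
from h import *
o=robot.get_obs()
for k,v in o.items(): print(k,np.round(v,4))
for n in ['side','top']:
    im,d,K,T=snap(n,n+'0'); P=pts(d,K,T)
    print(n,np.round(T,3).tolist())
    hsv=cv2.cvtColor(im,cv2.COLOR_BGR2HSV)
    m=(((hsv[...,0]<8)|(hsv[...,0]>172))&(hsv[...,1]>130)&(hsv[...,2]>60)&(d>0))
    nn,l,s,c=cv2.connectedComponentsWithStats(m.astype(np.uint8))
    for i in range(1,nn):
        if s[i,4]>30: q=P[l==i]; print(s[i],c[i],np.round(np.percentile(q,[2,50,98],axis=0),3).tolist())
E
```

```text
time_s 0.0
qpos [ 1.0469  0.2212  1.5276  0.      1.3947 -0.1261]
joint_velocities [-0.0008  0.0004 -0.0006 -0.0007 -0.0014 -0.0011]
joint_efforts [ 1.20000e-03 -4.94602e+01 -3.87381e+01  6.99000e-02  5.71000e-02
 -2.00000e-04]
eef_pos [0.2418 0.5757 0.2215]
eef_rot [-3.000e-04  1.976e-01  9.803e-01 -9.000e-04]
force [ 0.0311  0.7466 -0.3327]
moment [-0.0167 -0.0085  0.0022]
gripper_width 0.0869
side [[0.467, 0.523, -0.713, 1.193], [0.884, -0.262, 0.387, -0.361], [0.016, -0.811, -0.585, 0.743], [0.0, 0.0, 0.0, 1.0]]
[ 173    0   45   66 1113] [195.44025157  27.53459119] [[-0.153, 0.041, 0.338], [-0.106, 0.124, 0.436], [-0.08, 0.167, 0.521]]
[329   0  70  42 972] [370.16049383  18.42078189] [[0.229, 0.434, 0.437], [0.271, 0.544, 0.502], [0.31, 0.589, 0.555]]
[ 2 36 33  6 73] [17.7260274  38.31506849] [[-1.833, -0.604, 0.076], [-1.81, -0.518, 0.083], [-1.78, -0.425, 0.091]]
[159  49  45  32 448] [184.59821429  63.99330357] [[-0.106, -0.062, 0.324], [0.051, 0.017, 0.369], [0.072, 0.105, 0.383]]
[182  89  18  16  60] [193.33333333  98.36666667] [[0.046, -0.023, 0.245], [0.059, 0.025, 0.2
[... 780 characters left out ...]
581 191.26600985] [[0.42, -0.097, 0.012], [0.433, -0.063, 0.12], [0.456, -0.048, 0.147]]
[   0  287  117   97 5557] [ 38.81608782 351.103833  ] [[0.11, 0.261, 0.622], [0.141, 0.358, 0.664], [0.207, 0.418, 0.691]]
[ 248  321   77   63 2089] [280.10579225 341.05696506] [[-0.046, -0.095, 0.006], [0.065, 0.036, 0.011], [0.1, 0.099, 0.017]]
[296 347  44  27  82] [317.69512195 361.25609756] [[0.053, -0.083, 0.338], [0.077, -0.04, 0.362], [0.098, -0.003, 0.368]]
[290 350  49  33 166] [313.44578313 367.46987952] [[0.039, -0.081, 0.339], [0.067, -0.031, 0.364], [0.091, 0.008, 0.373]]
[269 356  62  28 476] [296.1407563  371.72689076] [[0.04, -0.054, 0.338], [0.06, 0.005, 0.375], [0.079, 0.044, 0.384]]
```

View pics/side0.png

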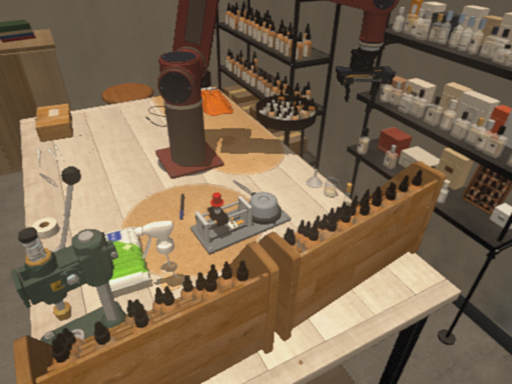

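View pics/top0.png

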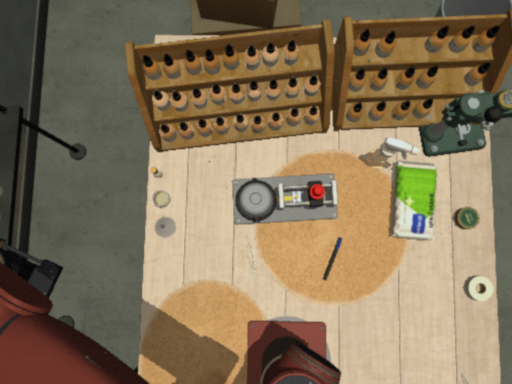

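Side view: stand with the red knob at (216,200), warmer at (264,203), with the racks beyond it. Top view: knob at (317,191), warmer at (256,199), spray bottle at (395,148), small vessels at (155-165,170-227). Next I'll measure the stand.

```bash
python3 - <<'E'
from h import *
def ray(K,T,uv,z):
    r=T[:3,:3]@np.linalg.inv(K)@np.array([uv[0],uv[1],1.]); o=T[:3,3]; return o+r*(z-o[2])/r[2]
D={}
for n in ['side','top']:
    f=np.load(f'pics/{n}0.npz'); D[n]=(f['im'],f['d'],f['K'],f['T'])
im,d,K,T=D['top']; P=pts(d,K,T)
# base plate mask by height 6..20mm within region
reg=np.zeros(d.shape,bool); reg[165:235,222:350]=1
m=(reg&(d>0)&(P[...,2]>0.007)).astype(np.uint8)
m=cv2.morphologyEx(m,cv2.MORPH_OPEN,np.ones((3,3)))
c=max(cv2.findContours(m,0,2)[0],key=cv2.contourArea)
r=cv2.minAreaRect(c);b=cv2.boxPoints(r);print('rect',r);
for p in b: print(p,np.round(ray(K,T,p,0.012),4))
hsv=cv2.cvtColor(im,cv2.COLOR_BGR2HSV)
def red(im,box):
    h=cv2.cvtColor(im,cv2.COLOR_BGR2HSV);m=((h[...,0]<8)|(h[...,0]>172))&(h[...,1]>130)&(h[...,2]>60)
    z=np.zeros(m.shape,bool);z[box[1]:box[3],box[0]:box[2]]=1;return m&z
m=red(im,(300,175,335,210)); q=P[m&(d>0)]; print('knob top view pts z>.135',np.round(np.median(q[q[:,2]>.137],0),4),(q[:,2]>.137).sum(), np.round(np.percentile(q[:,2],[50,90,99]),4))
hi=m&(P[...,2]>.135); v,u=np.nonzero(hi); uc=((u.min()+u.max())/2,(v.min()+v.max())/2); print(uc,ray(K,T,uc,.144), ray(K,T,(u.mean(),v.mean()),.144))
# warmer top
g=reg&(d>0)&(P[...,2]>.05)&(P[...,2]<.08); u0=np.arange(512)[None]*np.ones((384,1))
g&=(u0<285); print('warmer',np.round(np.median(P[g],0),4), np.round(P[g].min(0),3),np.round(P[g].max(0),3))
ims,ds,Ks,Ts=D['side']; m=red(ims,(205,185,230,212)); v,u=np.nonzero(m); print('side knob centre',u.mean(),v.mean(),u.min(),u.max(),v.min(),v.max())
# triangulate flange+knob rough
print(ray(Ks,Ts,(u.mean(),v.mean()),.128))
# tall things
for nm,(a,b2,c2,d2) in dict(spray=(370,130,418,165),rack=(130,20,335,150),rackR=(335,10,512,130)).items():
    q=P[b2:d2,a:c2].reshape(-1,3); q=q[q[:,2]>.04]; print(nm,np.round(np.percentile(q,[1,50,99],0),3).tolist())
big=lambda im,x0,y0,x1,y1,s:cv2.resize(im[y0:y1,x0:x1],None,fx=s,fy=s,interpolation=cv2.INTER_CUBIC)
cv2.imwrite('pics/z1.png',np.vstack([big(im,225,165,355,235,6),big(ims,180,180,310,250,6)])[:,:780][:840:1,:][:, :])
E
python3 -c "
import cv2;i=cv2.imread('pics/z1.png');cv2.imwrite('pics/z1b.png',cv2.resize(i,None,fx=.7,fy=.7,interpolation=cv2.INTER_AREA))"
```

```text
rect ((284.6034851074219, 197.994140625), (45.49320983886719, 104.5119400024414), 86.76029968261719)
[231.14554 178.23705] [0.4812 0.1569 0.012 ]
[335.49045 172.33073] [ 0.503  -0.1281  0.012 ]
[338.06143 217.75124] [ 0.3786 -0.1349  0.012 ]
[233.71652 223.65755] [0.3572 0.1465 0.012 ]
knob top view pts z>.135 [ 0.4353 -0.0649  0.1429] 71 [0.1198 0.144  0.1478]
(np.float64(317.5), np.float64(189.5)) [ 0.43569362 -0.06413599  0.144     ] [ 0.43523767 -0.06404152  0.144     ]
warmer [0.4193 0.0885 0.0657] [0.365 0.014 0.05 ] [0.466 0.132 0.08 ]
side knob centre 216.60294117647058 199.91176470588235 211 223 192 206
[ 0.44099991 -0.06586221  0.128     ]
spray [[0.272, -0.316, 0.041], [0.537, -0.243, 0.179], [0.559, 0.065, 1.288]]
rack [[0.568, -0.096, 0.044], [0.704, 0.143, 0.164], [0.803, 0.373, 0.265]]
rackR [[0.556, -0.503, 0.044], [0.752, -0.334, 0.168], [0.836, -0.11, 0.385]]
```

View pics/z1b.png

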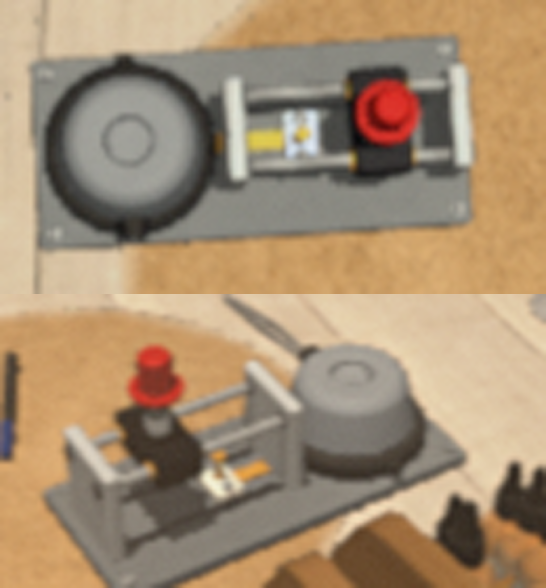

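Both views agree: knob at about (0.436, -0.064), stand +y about 4.3° from world +y towards -x, carriage at about 0.017. I'll start the transit at the present height.

arm_command(
  targets=[
    [-0.035, -0.042, 0, -0.059],
    [-0.07, -0.084, 0, -0.118],
    [-0.105, -0.126, 0, -0.177],
    [-0.14, -0.168, 0, -0.236],
    [-0.175, -0.21, 0, -0.295],
    [-0.21, -0.252, 0, -0.354],
    [-0.245, -0.294, 0, -0.413],
    [-0.28, -0.336, 0, -0.473],
  ],
  jaw=1,
)

```text
time_s: 1.1
eef_pos: [0.3701, 0.1563, 0.2224]
eef_rot: [0.0, -0.039, 0.999, 0.0]
force: [1.0, 0.9, 0.5]
gripper_width: 0.087
```

```bash
cat >> h.py <<'E'
from scipy.spatial.transform import Rotation as Ro
def go(x,y,z,yd=94.33):
    o=robot.get_obs(); q=np.array(o['eef_rot']); R=Ro.from_quat([q[1],q[2],q[3],q[0]]).as_matrix()
    s=R.T@(np.array([x,y,z])-o['eef_pos']); a=np.degrees(np.arctan2(R[1,1],R[0,1]))
    print('t',round(float(o['time_s']),2),'pos',np.round(o['eef_pos'],4),'F',np.round(o['force'],2),'M',np.round(o['moment'],2),'w',round(float(o['gripper_width']),4),'yaw',a,'shift',np.round(s,4),'turn',round(-np.radians(yd-a),4),'tilt',np.round(R[2],4))
E
python3 -c "
from h import *
go(.4357,-.064,.2)
f=np.load('pics/top0.npz');K,T=f['K'],f['T']
for uv in [(297.1,196.7)]:
    r=T[:3,:3]@np.linalg.inv(K)@np.array([*uv,1.]);o=T[:3,3];p=o+r*(.0405-o[2])/r[2];print('post',p,'stand y',(p[:2]-[.4317,-.0116])@[-.0755,.997])
"
```

```text
t 1.1 pos [0.3701 0.1563 0.2224] F [1.02 0.88 0.53] M [ 0.04 -0.06 -0.  ] w 0.087 yaw 94.44310316236106 shift [-0.0484 -0.2247  0.0224] turn 0.002 tilt [-2.e-04  0.e+00 -1.e+00]
post [ 0.43017044 -0.02176708  0.0405    ] stand y -0.010021102046060638
```

arm_command(
  targets=[
    [-0.01, -0.045, 0, 0],
    [-0.02, -0.09, 0, 0],
    [-0.029, -0.135, 0, 0],
    [-0.038, -0.175, 0.0, 0],
    [-0.045, -0.208, 0.01, 0],
    [-0.0484, -0.2247, 0.02, 0],
    [-0.0484, -0.2247, 0.02, 0],
    [-0.0484, -0.2247, 0.02, 0],
  ],
)

```text
time_s: 2.1
eef_pos: [0.4349, -0.0615, 0.2024]
eef_rot: [-0.0, -0.038, 0.999, 0.0]
force: [-0.8, 0.1, -0.9]
gripper_width: 0.0872
```

```bash
python3 - <<'E'
from h import *
go(.4357,-.064,.125)
im,d,K,T=snap('wrist','w1'); print(np.round(T,3).tolist())
E
```

```text
t 2.1 pos [ 0.4349 -0.0615  0.2024] F [-0.79  0.08 -0.9 ] M [-0.   -0.03 -0.04] w 0.0872 yaw 94.34675207348545 shift [-0.0006 -0.0026  0.0774] turn 0.0003 tilt [ 6.e-04  8.e-04 -1.e+00]
[[-0.075, 0.963, 0.258, 0.364], [0.997, 0.072, 0.021, -0.067], [0.002, 0.259, -0.966, 0.365], [0.0, 0.0, 0.0, 1.0]]
```

View pics/w1.png

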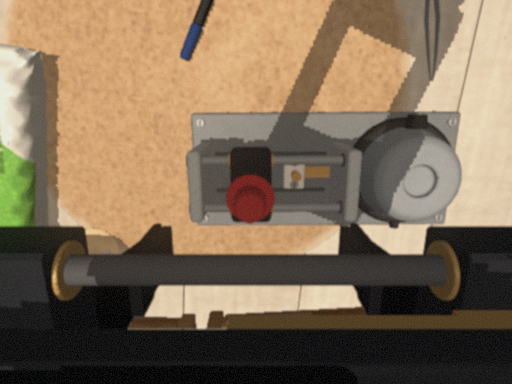

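The wrist view shows the knob at about (250,198), the brass post on its white block at (295,176), and the jaws aligned with the rods. I'll refine the knob position from this view.

```bash
python3 - <<'E'
from h import *
f=np.load('pics/w1.npz');im,d,K,T=f['im'],f['d'],f['K'],f['T'];P=pts(d,K,T)
h=cv2.cvtColor(im,cv2.COLOR_BGR2HSV);m=((h[...,0]<8)|(h[...,0]>172))&(h[...,1]>130)&(h[...,2]>50); m[:160]=0;m[235:]=0;m[:,:215]=0;m[:,290:]=0
def ray(uv,z):
    r=T[:3,:3]@np.linalg.inv(K)@np.array([*uv,1.]);o=T[:3,3];return o+r*(z-o[2])/r[2]
v,u=np.nonzero(m);print(u.min(),u.max(),v.min(),v.max())
q=P[m&(d>0)];print(np.round(np.percentile(q,[2,50,98],0),4))
t=q[q[:,2]>.14];print('top',len(t),t.mean(0),(t.min(0)+t.max(0))/2)
fl=q[(q[:,2]<.122)];print('flange',len(fl),fl.min(0),fl.max(0))
p=ray((295,176),.0405);print('post',p,((p[:2]-t.mean(0)[:2])@[-.0755,.997]))
cv2.imwrite('pics/w1z.png',cv2.resize(im[140:235,180:370],None,fx=4,fy=4,interpolation=cv2.INTER_CUBIC))
E
```

```text
226 274 174 222
[[ 0.417  -0.0817  0.0841]
 [ 0.4291 -0.0654  0.1309]
 [ 0.447  -0.0487  0.1449]]
top 777 [ 0.43320479 -0.06526258  0.14359181] [ 0.43336639 -0.06531115  0.14302396]
flange 824 [ 0.41552158 -0.08377996  0.0810596 ] [ 0.46564652 -0.04632157  0.12197786]
post [ 0.4302167  -0.02175064  0.0405    ] 0.043606997521035286
```

View pics/w1z.png

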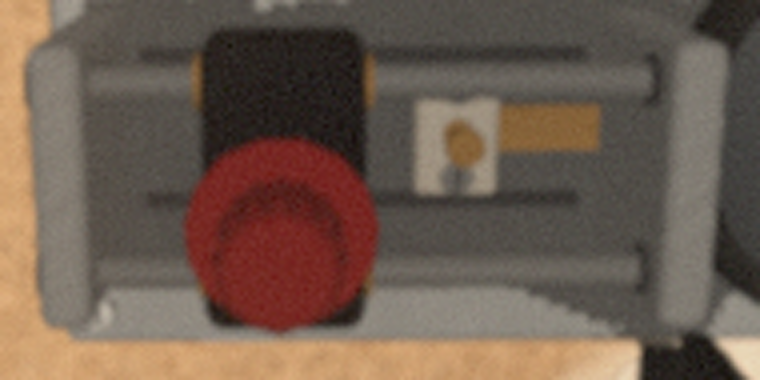

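arm_command(
  targets=[
    [0, -0.003, 0.02, 0],
    [0, -0.003, 0.045, 0],
    [0, -0.003, 0.065, 0],
    [0, -0.003, 0.076, 0],
    [0, -0.003, 0.08, 0],
    [0, -0.003, 0.08, 0],
  ],
)

```text
time_s: 2.9
eef_pos: [0.4358, -0.0653, 0.123]
eef_rot: [0.0, -0.038, 0.999, -0.0]
force: [1.6, 0.5, 0.4]
gripper_width: 0.0869
```

arm_command(
  targets=[
    [0, 0, 0, 0],
    [0, 0, 0, 0],
    [0, 0, 0, 0],
    [0, 0, 0, 0],
    [0, 0, 0, 0],
    [0, 0, 0, 0],
    [0, 0, 0, 0],
  ],
  jaw=0,
  force=20,
)

```text
time_s: 3.78
eef_pos: [0.4355, -0.0655, 0.1225]
eef_rot: [-0.0, -0.038, 0.999, 0.0]
force: [0.1, 0.0, 0.0]
gripper_width: 0.0249
```

```bash
python3 - <<'E'
from h import *
go(.4345,-.0645,.102)
im,d,K,T=snap('side','s2')
cv2.imwrite('pics/s2z.png',cv2.resize(im[140:260,150:310],None,fx=4,fy=4,interpolation=cv2.INTER_CUBIC))
E
```

```text
t 3.77 pos [ 0.4355 -0.0655  0.1225] F [0.12 0.04 0.03] M [0.03 0.   0.03] w 0.0249 yaw 94.30826567678712 shift [0.0009 0.001  0.0205] turn -0.0004 tilt [ 0.  0. -1.]
```

View pics/s2z.png

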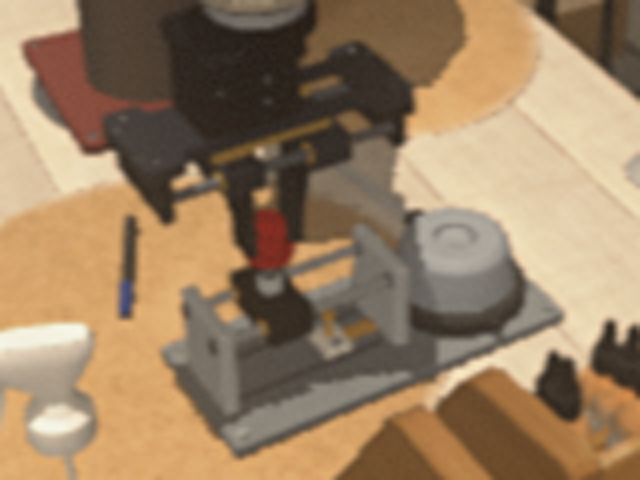

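The fingers straddle the knob at (270,240) in the crop, with nothing else touched. Now I'll press down.

arm_command(
  targets=[
    [0, 0, 0.003, 0],
    [0, 0, 0.006, 0],
    [0, 0, 0.01, 0],
    [0, 0, 0.014, 0],
    [0, 0, 0.017, 0],
    [0, 0, 0.017, 0],
  ],
)

```text
time_s: 4.58
eef_pos: [0.4356, -0.0657, 0.1064]
eef_rot: [-0.0, -0.038, 0.999, -0.0]
force: [-5.6, 0.1, 11.8]
gripper_width: 0.022
```

arm_command(
  targets=[
    [0, 0, 0.001, 0],
    [0, 0, 0.002, 0],
    [0, 0, 0.002, 0],
    [0, 0, 0.002, 0],
  ],
)

```text
time_s: 5.08
eef_pos: [0.4359, -0.0662, 0.1061]
eef_rot: [0.0, -0.038, 0.999, -0.001]
force: [-12.6, 0.4, 26.3]
gripper_width: 0.0216
```

At the firm stop: 16.4 mm of travel after gripping, then a steep force rise. I'll ease off slightly and start sliding.

arm_command(
  targets=[
    [0, 0, -0.001, 0],
    [0, 0.002, -0.001, 0],
    [0, 0.005, -0.001, 0],
    [0, 0.009, -0.001, 0],
    [0, 0.012, -0.001, 0],
    [0, 0.014, -0.001, 0],
    [0, 0.014, -0.001, 0],
  ],
)

```text
time_s: 5.95
eef_pos: [0.4346, -0.0523, 0.1062]
eef_rot: [-0.0, -0.038, 0.999, -0.001]
force: [-9.3, -1.3, 18.6]
gripper_width: 0.0225
```

```bash
python3 - <<'E'
from h import *
go(.4345,-.0645,.102)
im,d,K,T=snap('side','s3')
cv2.imwrite('pics/s3z.png',cv2.resize(im[150:250,180:300],None,fx=5,fy=5,interpolation=cv2.INTER_CUBIC))
E
```

```text
t 5.95 pos [ 0.4346 -0.0523  0.1062] F [-9.27 -1.3  18.59] M [-0.08  1.55 -0.01] w 0.0225 yaw 94.33590422642551 shift [ 0.0011 -0.0122  0.0043] turn 0.0001 tilt [ 2.0e-04 -1.7e-03 -1.0e+00]
```

View pics/s3z.png

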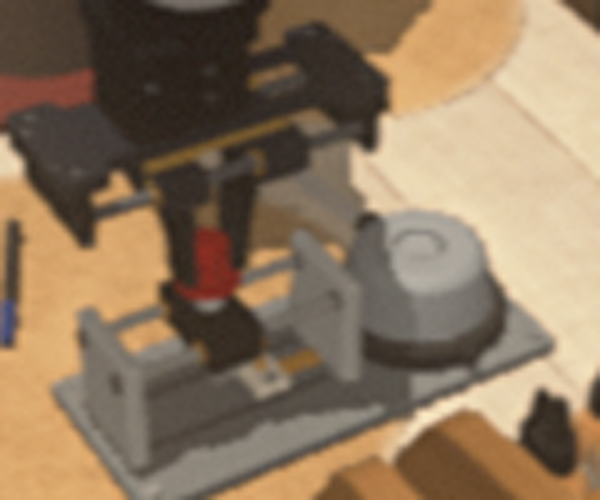

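arm_command(
  targets=[
    [0, 0.002, 0, 0],
    [0, 0.004, 0, 0],
    [0, 0.006, 0, 0],
    [0, 0.007, 0, 0],
    [0, 0.008, 0, 0],
  ],
)

```text
time_s: 6.62
eef_pos: [0.434, -0.0445, 0.1062]
eef_rot: [-0.0, -0.038, 0.999, -0.001]
force: [-9.6, -2.3, 18.6]
gripper_width: 0.0224
```

arm_command(
  targets=[
    [0, 0.0005, 0, 0],
    [0, 0.001, 0, 0],
    [0, 0.001, 0, 0],
  ],
)

```text
time_s: 7.0
eef_pos: [0.4339, -0.0434, 0.1062]
eef_rot: [-0.0, -0.038, 0.999, -0.001]
force: [-8.4, -1.8, 17.7]
gripper_width: 0.0222
```

arm_command(
  targets=[
    [0, 0.0005, 0, 0],
    [0, 0.001, 0, 0],
    [0, 0.001, 0, 0],
  ],
)

```text
time_s: 7.38
eef_pos: [0.4339, -0.0425, 0.1062]
eef_rot: [-0.0, -0.038, 0.999, -0.001]
force: [-8.6, -1.3, 18.4]
gripper_width: 0.0226
```

arm_command(
  targets=[
    [0, 0.0005, 0, 0],
    [0, 0.001, 0, 0],
    [0, 0.001, 0, 0],
  ],
)

```text
time_s: 7.75
eef_pos: [0.4338, -0.0415, 0.1063]
eef_rot: [-0.0, -0.038, 0.999, -0.001]
force: [-8.5, -2.3, 18.6]
gripper_width: 0.022
```

arm_command(
  targets=[
    [0, 0.0005, 0, 0],
    [0, 0.001, 0, 0],
    [0, 0.001, 0, 0],
  ],
)

```text
time_s: 8.12
eef_pos: [0.4337, -0.0405, 0.1063]
eef_rot: [-0.0, -0.038, 0.999, -0.001]
force: [-9.2, -1.8, 18.7]
gripper_width: 0.0221
```

arm_command(
  targets=[
    [0, 0.0005, 0, 0],
    [0, 0.0008, 0, 0],
    [0, 0.0008, 0, 0],
  ],
)

```text
time_s: 8.5
eef_pos: [0.4336, -0.0397, 0.1062]
eef_rot: [-0.0, -0.038, 0.999, -0.001]
force: [-9.9, -1.9, 19.1]
gripper_width: 0.0222
```

arm_command(
  targets=[
    [0, 0.0005, 0, 0],
    [0, 0.0008, 0, 0],
    [0, 0.0008, 0, 0],
  ],
)

```text
time_s: 8.88
eef_pos: [0.4336, -0.0389, 0.1062]
eef_rot: [-0.0, -0.038, 0.999, -0.001]
force: [-9.6, -1.9, 18.0]
gripper_width: 0.0223
```

arm_command(
  targets=[
    [0, 0.0005, 0, 0],
    [0, 0.0008, 0, 0],
    [0, 0.0008, 0, 0],
  ],
)

```text
time_s: 9.25
eef_pos: [0.4335, -0.0381, 0.1063]
eef_rot: [-0.0, -0.038, 0.999, -0.001]
force: [-9.3, -2.2, 19.8]
gripper_width: 0.0222
```

arm_command(
  targets=[
    [0, 0.0005, 0, 0],
    [0, 0.0008, 0, 0],
    [0, 0.0008, 0, 0],
  ],
)

```text
time_s: 9.62
eef_pos: [0.4334, -0.0373, 0.1062]
eef_rot: [-0.0, -0.038, 0.999, -0.001]
force: [-8.6, -0.8, 18.4]
gripper_width: 0.0222
```

arm_command(
  targets=[
    [0, 0.0005, 0, 0],
    [0, 0.0008, 0, 0],
    [0, 0.0008, 0, 0],
  ],
)

```text
time_s: 10.0
eef_pos: [0.4334, -0.0365, 0.1062]
eef_rot: [-0.0, -0.038, 0.999, -0.001]
force: [-9.5, -2.4, 18.7]
gripper_width: 0.0224
```

arm_command(
  targets=[
    [0, 0.0005, 0, 0],
    [0, 0.0008, 0, 0],
    [0, 0.0008, 0, 0],
  ],
)

```text
time_s: 10.38
eef_pos: [0.4333, -0.0358, 0.1062]
eef_rot: [-0.0, -0.038, 0.999, -0.001]
force: [-9.0, -2.3, 19.2]
gripper_width: 0.022
```

arm_command(
  targets=[
    [0, 0.0005, 0, 0],
    [0, 0.0008, 0, 0],
    [0, 0.0008, 0, 0],
  ],
)

```text
time_s: 10.75
eef_pos: [0.4333, -0.0353, 0.1062]
eef_rot: [-0.0, -0.038, 0.999, -0.001]
force: [-9.1, -3.8, 18.3]
gripper_width: 0.0224
```

Movement lagged and the force rose to 3.8 N, so this is probably contact. I'll hold to confirm, then take one small step.

arm_command(
  targets=[
    [0, 0, 0, 0],
  ],
)

```text
time_s: 10.88
eef_pos: [0.4333, -0.0353, 0.1063]
eef_rot: [-0.0, -0.038, 0.999, -0.001]
force: [-9.8, -3.9, 18.7]
gripper_width: 0.0223
```

arm_command(
  targets=[
    [0, 0.0004, 0, 0],
    [0, 0.0004, 0, 0],
  ],
)

```text
time_s: 11.12
eef_pos: [0.4333, -0.035, 0.1063]
eef_rot: [-0.0, -0.038, 0.999, -0.001]
force: [-8.5, -3.9, 18.4]
gripper_width: 0.022
```

arm_command(
  targets=[
    [0, 0, 0, 0],
  ],
)

```text
time_s: 11.25
eef_pos: [0.4332, -0.035, 0.1062]
eef_rot: [-0.0, -0.038, 0.999, -0.001]
force: [-9.4, -4.2, 18.4]
gripper_width: 0.022
```

Contact confirmed: force along the rods is about 4.1 N against 1.9 N of drag, so about 2.2 N on the post and 0.6 mm of bend. Now I'll let the knob rise while guided, then open the jaws.

arm_command(
  targets=[
    [0, 0, -0.001, 0],
    [0, 0, -0.002, 0],
    [0, 0, -0.003, 0],
    [0, 0, -0.004, 0],
    [0, 0, -0.005, 0],
    [0, 0, -0.006, 0],
    [0, 0, -0.006, 0],
  ],
)

```text
time_s: 12.12
eef_pos: [0.4331, -0.0348, 0.1108]
eef_rot: [-0.0, -0.038, 0.999, -0.001]
force: [-2.7, -4.0, 5.5]
gripper_width: 0.0223
```

arm_command(
  targets=[
    [0, 0, -0.001, 0],
    [0, 0, -0.002, 0],
    [0, 0, -0.003, 0],
    [0, 0, -0.003, 0],
  ],
)

```text
time_s: 12.62
eef_pos: [0.433, -0.0344, 0.1132]
eef_rot: [-0.0, -0.038, 0.999, -0.001]
force: [-2.4, -5.3, 0.0]
gripper_width: 0.0223
```

Fz fell from 5.5 N to 0 at a plunger travel of about 9.3 mm, so the post is now holding the spring. I'll open the jaws.

arm_command(
  targets=[
    [0, 0, 0, 0],
    [0, 0, 0, 0],
    [0, 0, 0, 0],
    [0, 0, 0, 0],
    [0, 0, 0, 0],
    [0, 0, 0, 0],
  ],
  jaw=1,
)

```text
time_s: 13.38
eef_pos: [0.4331, -0.0335, 0.1135]
eef_rot: [0.0, -0.038, 0.999, 0.0]
force: [0.4, -0.1, 0.4]
gripper_width: 0.0745
```

arm_command(
  targets=[
    [0, 0, -0.015, 0],
    [0, 0, -0.04, 0],
    [0, 0, -0.065, 0],
    [0, 0, -0.085, 0],
    [0, 0, -0.09, 0],
    [0, 0, -0.09, 0],
  ],
)

```text
time_s: 14.12
eef_pos: [0.4332, -0.0336, 0.2039]
eef_rot: [0.0, -0.038, 0.999, -0.0]
force: [0.2, 0.4, 0.6]
gripper_width: 0.0868
```

```bash
python3 - <<'E'
from h import *
go(.4345,-.0645,.102)
def red(im,d,P,box):
    h=cv2.cvtColor(im,cv2.COLOR_BGR2HSV);m=((h[...,0]<8)|(h[...,0]>172))&(h[...,1]>130)&(h[...,2]>50)&(d>0)
    z=np.zeros(m.shape,bool);z[box[1]:box[3],box[0]:box[2]]=1;return m&z
im,d,K,T=snap('wrist','w4');P=pts(d,K,T)
m=red(im,d,P,(200,150,340,240)); q=P[m]; print('px',np.argwhere(m).min(0),np.argwhere(m).max(0)); print(np.round(np.percentile(q,[2,50,90,98],0),4)); z=np.percentile(q[:,2],95); t=q[q[:,2]>z-.005]; print('top',len(t),t.mean(0))
ims,_,_,_=snap('side','s4')
cv2.imwrite('pics/f4.png',np.vstack([cv2.resize(im[140:235,180:370],(760,380)),np.pad(cv2.resize(ims[170:250,180:300],(300,200)),((0,0),(0,460),(0,0)))]))
cv2.imwrite('pics/s4z.png',cv2.resize(ims[160:250,180:300],None,fx=6,fy=6,interpolation=cv2.INTER_CUBIC))
E
```

```text
t 14.12 pos [ 0.4332 -0.0336  0.2039] F [0.19 0.4  0.62] M [ 0.06  0.01 -0.  ] w 0.0868 yaw 94.31018655071188 shift [ 0.0011 -0.0309  0.1019] turn -0.0003 tilt [-9.e-04 -3.e-04 -1.e+00]
px [170 230] [218 276]
[[ 0.4147 -0.0516  0.083 ]
 [ 0.427  -0.0354  0.1208]
 [ 0.439  -0.0228  0.135 ]
 [ 0.455  -0.0186  0.1358]]
top 727 [ 0.43077894 -0.03502915  0.13429803]
```

View pics/s4z.png

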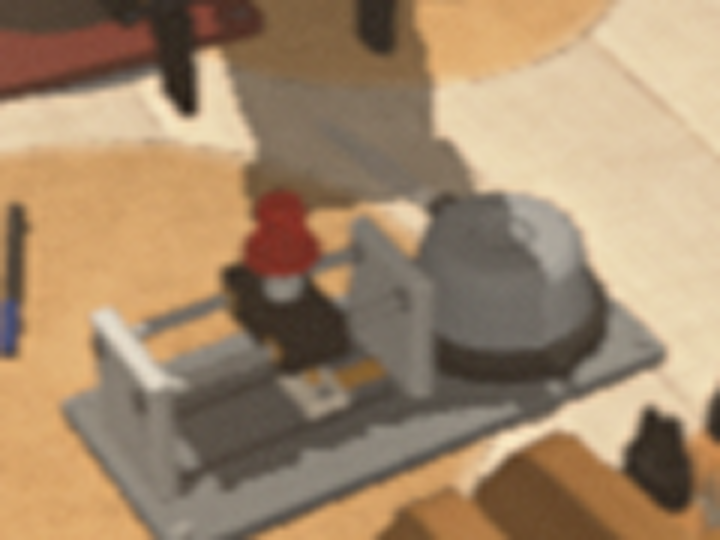

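View pics/f4.png

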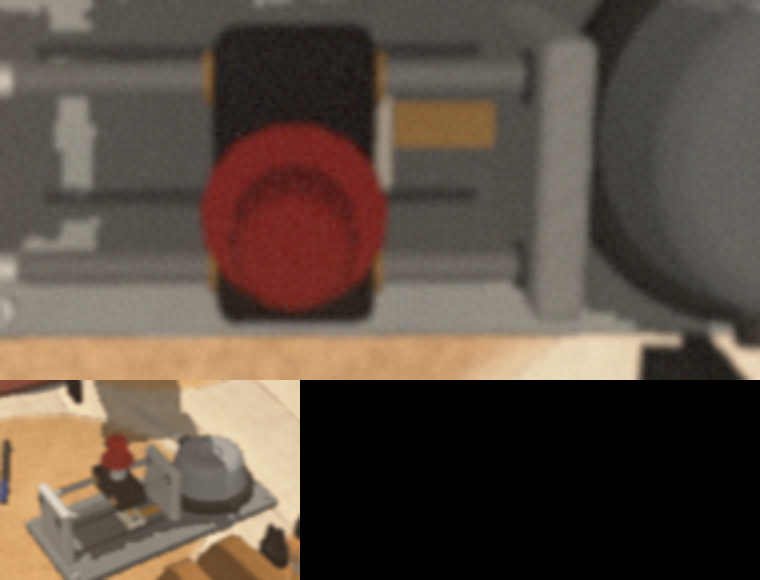

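Released knob: its top now measures 0.1343 m against 0.1436 m at rest. That is 9.3 mm held down with the gripper clear (pale neck short, carriage over the post), so the hook is caught. I'll hand the job in.

```bash
python3 -c "
from h import *
print(robot.finish_job())"
```

```text
the job is handed in; nothing more can be done
None
```

The probe is connected: the hook is caught under the post's head, and I handed the job in at about 14 s of the 42 s allowed. The finish call gives no verdict, so this rests on my own checks.

- **Press:** I gripped the knob with the jaws along the rods and pressed it about 16.3 mm, to the firm stop.
- **Slide and contact:** I slid it about 31 mm. The force along the rods then rose from about 1.9 N of drag to about 4.1 N, so roughly 2.2 N on the post (about 0.6 mm of bend). While I let the knob rise it read 5.3 N just before release, which I estimate at about 1 mm of bend, still under the 2 mm limit.
- **Catch:** As the knob rose, the vertical force fell to zero at about 9.3 mm of plunger travel, so the post had taken the spring's pull. I then opened the jaws and lifted clear.
- **Last checks:** With the gripper about 90 mm above the knob and the force reading near zero, the wrist camera put the knob's top 9.3 mm below its rest height. The expected caught position is about 9.5 mm.
- **Differences between checks:** Contact came about 3 mm further along than the camera estimate of 28 mm. A sideways force of up to 12.6 N along x appeared while pressing, probably because the arm flexed, and went away on release.
- **Bystanders:** The arm did not come near them, but I did not measure their positions again at the end.

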